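# Slide the slate out over the edge of the block

## Task

A slate serving board lies flat on the thick wooden block, where no hand can get under it. Push it across the block until it overhangs the block's far long edge (the one away from the robot) by 40 mm all along, square to that edge, so that it can be taken from below; a small closed tin stands in its way, so first push the tin aside, leaving it upright on the block, and do not let the slate bump it. Only push: lift or carry nothing, and leave the bowl, the spoon and everything else where they are.

Things in the scene. Friction and masses are not known exactly. Their poses are not given: they have to be found in the camera images.
- block: laminated pale wooden butcher's block, 300 mm (its x) by 500 mm (its y), 50 mm thick, flat top, fixed to the counter. Origin at the centre of its underside, on the counter; its +x points roughly away from the robot, so its far long edge is the line x = +150 mm of its frame, its top is at z = 50 mm
- slate: dark slate serving board, a plain rectangular slab 130 mm (its x) by 200 mm (its y), 8 mm thick, about 0.5 kg, loose, lying flat on the block. Origin at the centre of its underside; its +x points roughly the same way as the block's +x (within about 0.15 rad at the start)
- slate_left_corner (a point): left corner of the slate's far long edge, at (+65, +100) mm in the slate's frame, half-way up its thickness
- slate_right_corner (a point): right corner of the slate's far long edge, at (+65, -100) mm in the slate's frame, half-way up its thickness
- tin: closed round metal tin, 60 mm diameter, 42 mm high, about 0.16 kg, loose, standing on the block between the slate and the block's far edge. Origin at the centre of its underside, z up
- bowl: small glass bowl, 90 mm across the rim, 45 mm high, standing on the block beside the slate, near one end of the block. Origin at the centre of its underside
- spoon: spoon with a round steel bowl and a grey handle, 160 mm long, lying on the block beside the slate, near the other end of the block and roughly across its width. Origin near its middle, at the block's top
- canister: white plastic canister with a turning knob on its lid, 118 mm diameter, 176 mm high, on the counter to the right of the block. Origin at the centre of its underside
- mill: wooden pepper mill, 54 mm diameter, 161 mm high, on the counter to the right of the block, between it and the hob. Origin at the centre of its underside
- jar: glass jar with a steel cap, 76 mm diameter, 100 mm high, on the counter to the left of the block, nearer the robot than the rack. Origin at the centre of its underside
- saucer_a: white ceramic saucer, 120 mm diameter, standing on edge in the bamboo rack to the left of the block, in the slot nearer the robot. Origin at its centre, 83 mm above the counter
- saucer_b: white ceramic saucer, 120 mm diameter, standing on edge in the bamboo rack, in the slot farther from the robot. Origin at its centre, 83 mm above the counter
Not all that is in view belongs to the job. Leave any orange look-alike of the tin alone. There is more than one size of the slate; the job needs the larger.

How it is judged:
By the outcome, as a careful person would: the job done as asked, in the order asked, and still so for the second after the job is handed in, with the robot touching nothing.
It also fails if it takes over 66 s, if anything falls off the work surface, if the arm or the gripper's body presses on something with over 40 N, if the wrist force passes 120 N, or if a joint passes its speed limit or range.

## Robot

A 6-joint arm with a two-finger parallel gripper is mounted at the origin on the work surface. World frame = base frame: x ahead of the robot, y to its left, z up, the work surface at z = 0. Lengths are in mm, angles in rad, forces in N, time in s.
With the tool pointing down it reaches from about 400 to 925 mm from the base axis. Payload 12.5 kg.
Tool frame: the origin (TCP) lies at the very end of the fingers, on their centre line; the grasp point (between the pads) lies 19 mm behind it; x points along the fingers, y is the direction in which the jaws open and shut, and the axes are right-handed (so a half turn about x gives the same grasp; the last joint's range is limited). The gripper opens to 95 mm and grips with 3 to 60 N. Pads are 20 mm wide; open, the fingers measure 119 mm over their backs; the gripper's body (75 mm by 180 mm) begins 59 mm behind the grasp point.
Start: joints at [-1.388, 0.491, 1.559, -0, 1.092, -0.106], TCP at [178.025, -599.13, 190.861] pointing down, gripper open.
Joint ranges: [-3.1, 3.1], [-0.84, 2.19], [0.05, 2.79], [-1.13, 4.28], [0.06, 2.93], [-2.69, 2.69]. Speed limits (rad/s): [2.22, 2.22, 2.79, 3.14, 3.14, 3.14].

## Interface

Orientations are given as [roll, pitch, yaw] about the fixed x, y, z axes, in that order (R = Rz(yaw) Ry(pitch) Rx(roll)).
In Python, from cell import env, optics, job gives the robot as it stands.
- The arm moves only by the shell command python3 -m handwheel 'ROWS' [OPENING]. ROWS is JSON, a list of rows, each an object with "travel": the shift along the world's x, y, z in mm, a list of three; "roll": the turn about the world's z in degrees. In form: [{"travel": [dx, dy, dz], "roll": roll}, ...]. A call has 1 to 8 rows; each row is the pose to reach, as a shift and turn from the pose commanded when the call began; what a row does not reach only later rows make up. A row lasts 1/10 s, in which the tool goes at most 50 mm and 8.59 degrees, less where a joint would pass 70% of its speed; a pose out of reach is approached as far as the arm can. A call with a gripper value outside its range is refused whole. OPENING is the closure, from -1 (fully open) to 1 (shut), set as the call begins (- or left out, the last holds). The fingers move at their own pace and stop on an object; the grip force is fixed at half the most. Time passes only in rows, so rows that repeat a pose let the fingers close. It gives the time, the measured TCP pose, the force and the opening at its end, in the units of the state.
- env.state(): the state, without advancing time (a new reading comes with each control period).
- optics.read_camera(name): name is "side" or "top"; returns the picture (384x512x3 uint8, red, green, blue); there is no depth.
- optics.camera_params(name): a dict with "fx", "fy", "cx", "cy" (pixels), "world_from_camera" (4x4, takes a point from camera to world coordinates). Camera axes: x right, y up, looking along -z (the intrinsics and any distortion apply to the point x, -y, -z); pixel columns grow to the right and rows downward; lengths in mm; the calibration is good to about 2 mm. A picture is of the moment at which its call begins. camera_params takes no time and is no camera call.
- job.job_done(): hands the job in, once; it reports no verdict.
The state is a dict: "t": time; "joints": joint angles; "qvel": joint speeds; "tau": joint torques, N m; "eef_pos": TCP position; "tcp_rot": TCP orientation; "ft_force": force on the tool from outside, world axes, zero at the start; "moment": the same for the moment, N m; "opening": opening from 0.0 (shut) to 1.0 (fully open).
Only numpy, scipy, OpenCV 4.12 (cv2) and the standard library are available. Lean on these libraries where they do the work, as an engineer would, in place of code of your own. Each camera call takes 0.05 s, during which the arm holds its last target.

## Working session

There is one attempt and no reset: what is moved stays moved. The work goes in short steps, Python scripts to look and compute and a shell command to move; the robot and the scene stay as the last step left them, time stands still between calls to the robot, and variables do not carry over. Pictures are saved under pics/ and viewed, and the job is handed in when it is done.

```bash
ls; mkdir -p pics; python3 - <<'E'
from cell import env, optics, job
import cv2
print(env.state())
for n in("top","side"):
    im=optics.read_camera(n); cv2.imwrite(f"pics/{n}0.png",im[:,:,::-1]); p=optics.camera_params(n); print(n,p)
E
```

```text
pics
{'t': 0.0, 'joints': array([-1.38758872e+00,  4.91554079e-01,  1.55941512e+00, -2.10899928e-05,
        1.09170381e+00, -1.05551011e-01]), 'qvel': array([-0.00084695,  0.00025665,  0.00039797,  0.00125845, -0.00043953,
       -0.00078681]), 'tau': array([ 9.59865101e-04, -6.12643433e+01, -2.58177763e+01,  6.92922994e-02,
        4.82746842e-02, -1.13828701e-04]), 'eef_pos': array([ 177.97575327, -598.85881318,  190.27698851]), 'tcp_rot': array([-1.65903528,  1.56971581,  1.77132572]), 'ft_force': array([-0.56850465, -0.18244477, -0.63361553]), 'moment': array([ 0.02886226, -0.00177639,  0.00643302]), 'opening': 0.9999555858486981}
top {'fx': 445.1520903742539, 'fy': 445.1520903742539, 'cx': 258.8471805238128, 'cy': 191.37879822906166, 'world_from_camera': array([[-2.53383819e-02,  9.91107647e-01, -1.30627710e-01,
         3.60729135e+02],
       [-9.99672488e-01, -2.46518090e-02,  6.87057047e-03,
        -2.29100590e+00],
       [ 3.58926558e-03,  1.30759017e-01,  9.91407684e-01,
         1.55343323e+03],
       [ 0.00000000e+00,  0.00000000e+00,  0.00000000e+00,
         1.00000000e+00]])}
side {'fx': 356.2356630641103, 'fy': 356.2356630641103, 'cx': 257.13234234321095, 'cy': 200.35487636732185, 'world_from_camera': array([[-9.17876859e-01,  2.58958237e-01, -3.00736933e-01,
         2.02122593e+02],
       [-3.96862763e-01, -5.96206387e-01,  6.97881000e-01,
         7.70877564e+02],
       [ 1.42075281e-03,  7.59920111e-01,  6.50014928e-01,
         8.04059678e+02],
       [ 0.00000000e+00,  0.00000000e+00,  0.00000000e+00,
         1.00000000e+00]])}
```

View pics/top0.png

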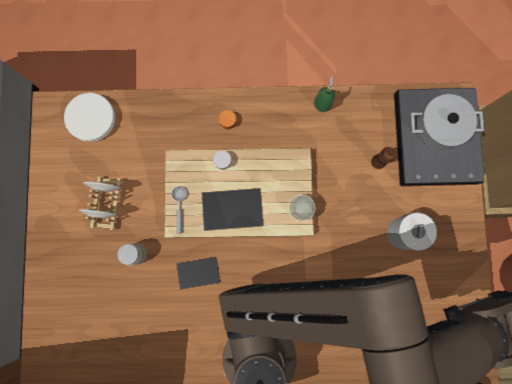

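View pics/side0.png

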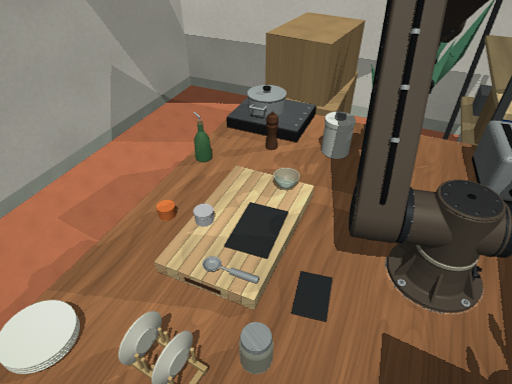

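The slate on the block is the larger one, centred at (233,209). The smaller one lies on the counter at (198,273). The grey tin on the block is at (222,159), and the orange look-alike on the counter is at (228,119). The bowl is at (302,207) and the spoon at (180,205). I'll enlarge the top view to confirm these and to measure.

```bash
python3 - <<'E'
import cv2
im=cv2.imread("pics/top0.png")[140:245,155:325]
cv2.imwrite("pics/top0c.png",cv2.resize(im,None,fx=4.7,fy=4.7,interpolation=cv2.INTER_CUBIC))
im=cv2.imread("pics/side0.png")[155:305,150:330]
cv2.imwrite("pics/side0c.png",cv2.resize(im,None,fx=4,fy=4,interpolation=cv2.INTER_CUBIC))
E
```

```text
(no output)
```

View pics/top0c.png

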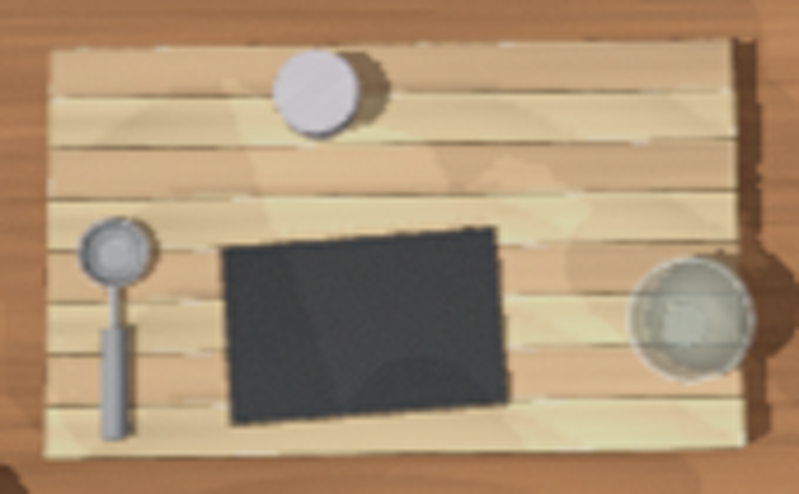

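View pics/side0c.png

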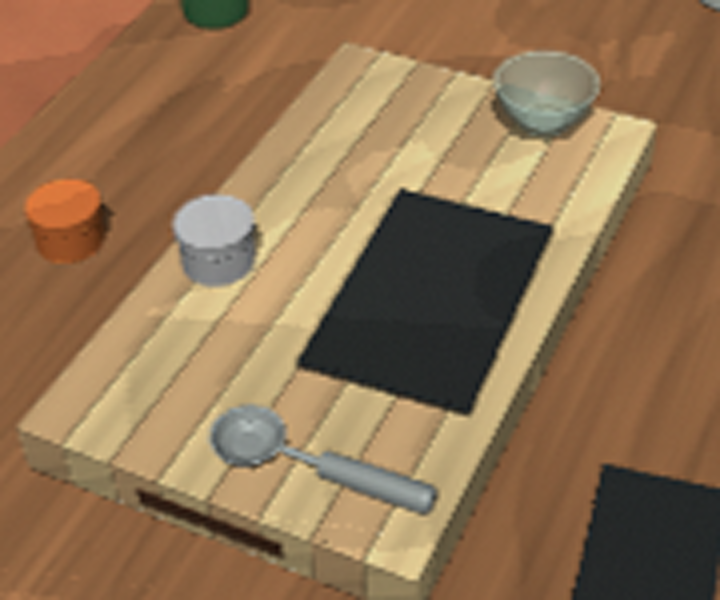

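The crop confirms it: the large slate (corners at crop px 221,248 / 496,228 / 508,403 / 233,424) and the grey tin (top centre 317,93) are both on the block. Next I'll compute their poses.

```bash
cat > h.py <<'E'
import numpy as np
from cell import env, optics, job
from scipy.optimize import least_squares
def ray(n,u,v,z):
    p=optics.camera_params(n);T=p["world_from_camera"]
    d=T[:3,:3]@np.array([(u-p["cx"])/p["fx"],-(v-p["cy"])/p["fy"],-1]);o=T[:3,3]
    return (o+d*(z-o[2])/d[2])[:2]
def crop(pts,f,x0,y0): return [((u+.5)/f-.5+x0,(v+.5)/f-.5+y0) for u,v in pts]
def rect(n,pix,z,hx,hy):
    # pix order: far-left, far-right, near-right, near-left
    W=np.array([ray(n,u,v,z) for u,v in pix]); L=np.array([[hx,hy],[hx,-hy],[-hx,-hy],[-hx,hy]])
    def f(q):
        c,s=np.cos(q[2]),np.sin(q[2]); return ((L@np.array([[c,s],[-s,c]])+q[:2])-W).ravel()
    r=least_squares(f,[*W.mean(0),0]); return r.x,np.abs(r.fun).max()
def inblock(q,p):
    c,s=np.cos(q[2]),np.sin(q[2]); d=np.array(p)[:2]-q[:2]; return np.array([c*d[0]+s*d[1],-s*d[0]+c*d[1]])
E
python3 - <<'E'
from h import *
np.set_printoptions(precision=4,suppress=True)
C=lambda p:crop(p,4.7,155,140)
B=[(50,50),(731,40),(745,446),(45,457)]
b,e=rect("top",C(B),50,150,250);print("block",b,e)
s,e=rect("top",C([(221,248),(496,228),(508,403),(233,424)]),58,65,100);print("slate",s,e,inblock(b,s),s[2]-b[2])
t=ray("top",*C([(317,93)])[0],92);print("tin",t,inblock(b,t))
bo=ray("top",*C([(691,319)])[0],95);print("bowl",bo,inblock(b,bo))
for p in [(115,440),(116,218),(153,252),(132,400)]:
  x=ray("top",*C([p])[0],60);print("spoon",x,inblock(b,x))
S=lambda p:crop(p,4,150,155)
b2,e=rect("side",S([(22,432),(348,43),(656,122),(422,582)]),50,150,250);print("block",b2,e)
s2,e=rect("side",S([(300,365),(402,188),(552,227),(470,412)]),58,65,100);print("slate",s2,e,inblock(b2,s2),s2[2]-b2[2])
t=ray("side",*S([(215,222)])[0],92);print("tin",t,inblock(b2,t))
from scipy.spatial.transform import Rotation as R
print(R.from_euler("xyz",env.state()["tcp_rot"]).as_matrix(), env.state()["t"])
E
```

```text
block [558.8773  57.5169  -0.0092] 1.5719159918700711
slate [500.7616  78.7034   0.0499] 1.8576127158628424 [-58.3084  20.6503] 0.05914133477090445
tin [664.1346 107.7818] [104.7898  51.2324]
bowl [ 495.9802 -151.7539] [ -60.9666 -209.8413]
spoon [423.1875 257.3221] [-137.5246  198.5468]
spoon [582.6116 256.2948] [ 21.9022 198.9881]
spoon [557.2419 229.7596] [ -3.222  172.2203]
spoon [451.2854 245.1662] [-109.316   186.6502]
block [552.7818  59.4108  -0.0028] 3.3490409822861693
slate [496.3462  82.4595   0.0569] 2.589836183590478 [-56.4993  22.892 ] 0.05962419016818023
tin [660.6638 111.2666] [107.7379  52.1547]
[[-0.0002  0.2848 -0.9586]
 [ 0.001  -0.9586 -0.2848]
 [-1.     -0.001  -0.0001]] 0.1
```

```bash
python3 -m handwheel '[{"travel":[0,0,50],"roll":0},{"travel":[0,0,100],"roll":0},{"travel":[30,40,100],"roll":8},{"travel":[60,80,100],"roll":16},{"travel":[90,120,100],"roll":24},{"travel":[120,160,100],"roll":32},{"travel":[150,200,100],"roll":40},{"travel":[180,240,100],"roll":48}]' 0.16
```

```text
t: 0.9
eef_pos: [358.7, -357.3, 290.8]
tcp_rot: [-2.673, 1.571, 1.6]
ft_force: [0.8, -1.1, -1.1]
opening: 0.432
```

```bash
python3 -m handwheel '[{"travel":[28,37,0],"roll":8},{"travel":[57,76,0],"roll":16},{"travel":[86,115,0],"roll":25},{"travel":[115,154,0],"roll":25},{"travel":[144,193,0],"roll":25},{"travel":[173,232,0],"roll":25},{"travel":[202,271,0],"roll":25},{"travel":[231,310,0],"roll":25}]' 
python3 -m handwheel '[{"travel":[25,35,0],"roll":0},{"travel":[50,68,0],"roll":0},{"travel":[73,98,0],"roll":0},{"travel":[73,98,-50],"roll":0},{"travel":[73,98,-100],"roll":0},{"travel":[73,98,-130],"roll":0},{"travel":[73,98,-130],"roll":0},{"travel":[73,98,-130],"roll":0}]' 
python3 - <<'E'
from h import *
import cv2
s=env.state()
from scipy.spatial.transform import Rotation as R
print(s["eef_pos"],s["opening"],R.from_euler("xyz",s["tcp_rot"]).as_matrix()[:,1])
for n in("top","side"): cv2.imwrite(f"pics/{n}1.png",cv2.resize(optics.read_camera(n)[:,:,::-1],None,fx=1.5,fy=1.5))
E
```

```text
t: 1.7
eef_pos: [589.8, -47.2, 290.7]
tcp_rot: [-1.654, 1.571, 3.05]
ft_force: [1.3, -0.5, -0.1]
opening: 0.423
t: 2.5
eef_pos: [662.4, 48.8, 161.6]
tcp_rot: [1.889, 1.571, 0.311]
ft_force: [0.8, 0.9, 0.4]
opening: 0.418
[662.40775384  48.84589349 161.55118624] 0.4183506397663666 [ 9.99968220e-01 -7.97173538e-03  1.06453853e-04]
```

View pics/top1.png

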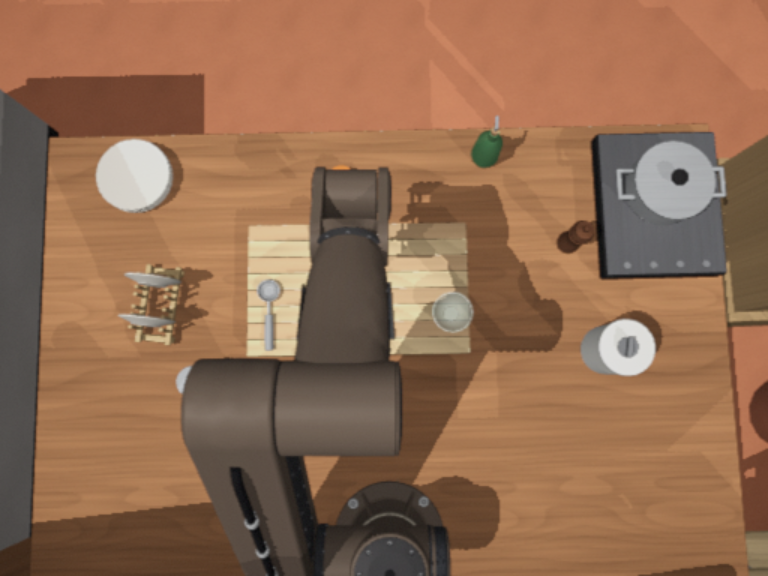

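View pics/side1.png

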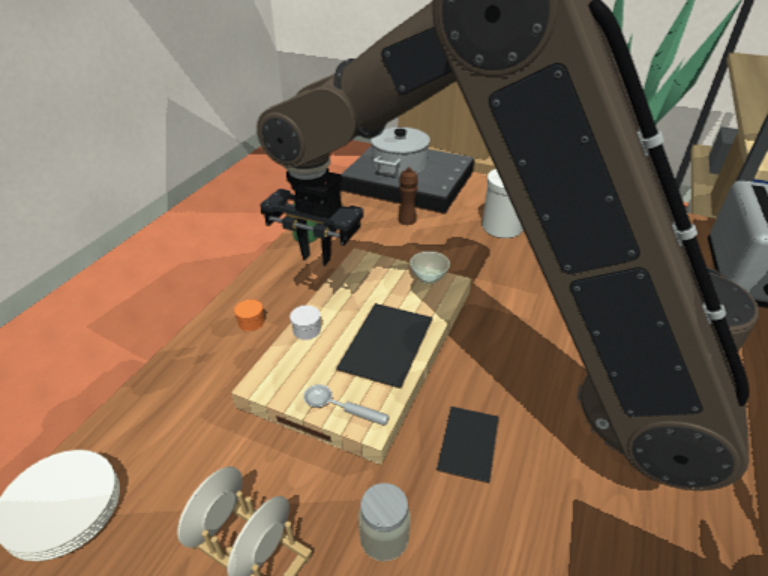

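In the side view the fingers hover beyond the tin at (315,240), with the tin at (306,322) and the slate untouched. I'll descend, then push the tin towards +y.

```bash
python3 -m handwheel '[{"travel":[0,0,-40],"roll":0},{"travel":[0,0,-80],"roll":0},{"travel":[0,0,-95],"roll":0},{"travel":[0,0,-101],"roll":0},{"travel":[0,0,-101],"roll":0},{"travel":[0,8,-101],"roll":0},{"travel":[0,14,-101],"roll":0},{"travel":[0,18,-101],"roll":0}]' 
python3 -m handwheel '[{"travel":[0,4,0],"roll":0},{"travel":[0,8,0],"roll":0},{"travel":[0,12,0],"roll":0},{"travel":[0,16,0],"roll":0},{"travel":[0,20,0],"roll":0},{"travel":[0,24,0],"roll":0},{"travel":[0,28,0],"roll":0},{"travel":[0,32,0],"roll":0}]' 
python3 - <<'E'
from h import *
import cv2
s=env.state()
print(s["eef_pos"],s["ft_force"])
cv2.imwrite(f"pics/side2.png",cv2.resize(optics.read_camera("side")[140:310,150:340,::-1],None,fx=3,fy=3))
E
```

```text
t: 3.4
eef_pos: [662.5, 67.8, 61.0]
tcp_rot: [1.605, 1.569, 0.027]
ft_force: [0.3, -0.7, 0.3]
opening: 0.42
t: 4.2
eef_pos: [662.0, 99.1, 59.9]
tcp_rot: [0.498, 1.571, -1.081]
ft_force: [1.0, -1.5, 1.6]
opening: 0.419
[662.01315539  99.1230741   59.87147384] [ 1.02326635 -1.46557573  1.55879741]
```

View pics/side2.png

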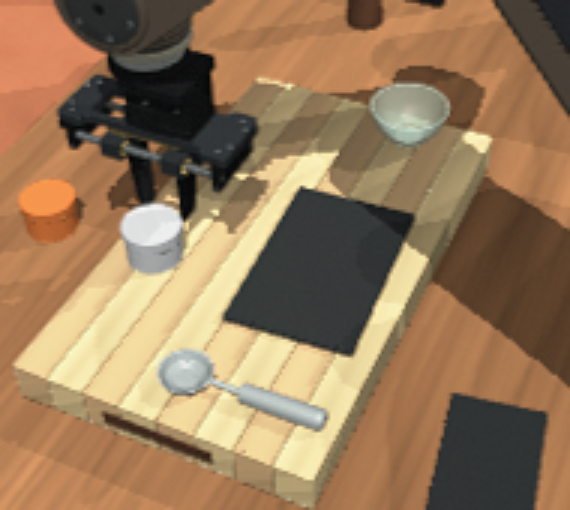

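The tin sits cradled between the fingers at (153,238), upright and sliding. I'll keep pushing.

```bash
python3 -m handwheel '[{"travel":[0,5,0],"roll":0},{"travel":[0,10,0],"roll":0},{"travel":[0,15,0],"roll":0},{"travel":[0,20,0],"roll":0},{"travel":[0,25,0],"roll":0},{"travel":[0,30,0],"roll":0},{"travel":[0,35,0],"roll":0},{"travel":[0,40,0],"roll":0}]' 
python3 -m handwheel '[{"travel":[0,5,0],"roll":0},{"travel":[0,10,0],"roll":0},{"travel":[0,15,0],"roll":0},{"travel":[0,20,0],"roll":0},{"travel":[0,25,0],"roll":0},{"travel":[0,30,0],"roll":0},{"travel":[0,35,0],"roll":0},{"travel":[0,40,0],"roll":0}]' 
python3 -m handwheel '[{"travel":[0,5,0],"roll":0},{"travel":[0,10,0],"roll":0},{"travel":[0,15,0],"roll":0},{"travel":[0,20,0],"roll":0},{"travel":[0,25,0],"roll":0},{"travel":[0,29,0],"roll":0},{"travel":[0,32,0],"roll":0},{"travel":[0,32,0],"roll":0}]' 
python3 - <<'E'
from h import *
import cv2
s=env.state()
print(s["eef_pos"],s["ft_force"])
cv2.imwrite(f"pics/side3.png",cv2.resize(optics.read_camera("side")[140:310,150:340,::-1],None,fx=3,fy=3))
E
```

```text
t: 5.05
eef_pos: [662.0, 139.3, 59.9]
tcp_rot: [1.253, 1.571, -0.326]
ft_force: [-0.4, -1.2, 0.5]
opening: 0.422
t: 5.85
eef_pos: [662.0, 179.3, 59.9]
tcp_rot: [1.468, 1.571, -0.111]
ft_force: [0.3, -1.2, 1.4]
opening: 0.418
t: 6.65
eef_pos: [662.0, 211.4, 59.8]
tcp_rot: [2.667, 1.571, 1.088]
ft_force: [0.3, -1.0, 0.3]
opening: 0.419
[661.98212945 211.3588368   59.79181048] [ 0.34357189 -0.96841743  0.28355052]
```

View pics/side3.png

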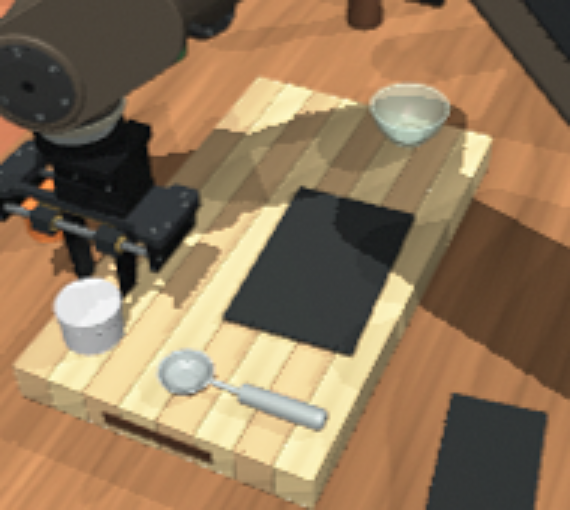

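The tin is upright at (90,316), clear of the slate's lane and of the spoon. I'll back off, rise, turn the jaws parallel to the slate's near edge and go behind it.

```bash
python3 -m handwheel '[{"travel":[0,-15,0],"roll":0},{"travel":[0,-40,0],"roll":0},{"travel":[0,-40,50],"roll":0},{"travel":[0,-40,100],"roll":0},{"travel":[-20,-48,100],"roll":8},{"travel":[-50,-60,100],"roll":16},{"travel":[-80,-70,100],"roll":24},{"travel":[-110,-80,100],"roll":32}]' 
python3 -m handwheel '[{"travel":[-25,-10,0],"roll":8},{"travel":[-50,-20,0],"roll":16},{"travel":[-75,-30,0],"roll":24},{"travel":[-100,-40,0],"roll":32},{"travel":[-125,-50,0],"roll":40},{"travel":[-140,-50,0],"roll":48},{"travel":[-140,-50,0],"roll":56},{"travel":[-140,-50,0],"roll":58}]' -1
python3 - <<'E'
from h import *
from scipy.spatial.transform import Rotation as R
s=env.state()
y=R.from_euler("xyz",s["tcp_rot"]).as_matrix()[:,1]
print(s["eef_pos"],s["opening"],np.degrees(np.arctan2(y[1],y[0])),s["joints"])
E
```

```text
t: 7.5
eef_pos: [550.6, 129.5, 159.8]
tcp_rot: [1.767, 1.571, 0.751]
ft_force: [-0.1, -0.4, 0.6]
opening: 0.419
t: 8.3
eef_pos: [411.5, 80.1, 160.1]
tcp_rot: [0.183, 1.57, 0.179]
ft_force: [-0.2, 0.6, -0.5]
opening: 0.991
[411.54571305  80.05139314 160.13705879] 0.99107354831568 89.79186192065339 [ 3.42098813e-02  2.42864305e-01  2.07347292e+00  1.30681451e-04
  8.24598080e-01 -1.53304239e+00]
```

```bash
python3 -m handwheel '[{"travel":[0,0,-40],"roll":0},{"travel":[0,0,-75],"roll":0},{"travel":[0,0,-95],"roll":0},{"travel":[0,0,-95],"roll":0}]' 
python3 - <<'E'
from h import *
import cv2
s=env.state()
print(s["eef_pos"],s["ft_force"])
cv2.imwrite(f"pics/side4.png",cv2.resize(optics.read_camera("side")[140:310,150:340,::-1],None,fx=3,fy=3))
E
```

```text
t: 8.7
eef_pos: [410.7, 80.1, 63.1]
tcp_rot: [-3.124, 1.567, -3.133]
ft_force: [-0.3, 0.0, 0.6]
opening: 1.0
[410.67059788  80.13237912  63.12431966] [-0.32084396  0.03090522  0.55010529]
```

View pics/side4.png

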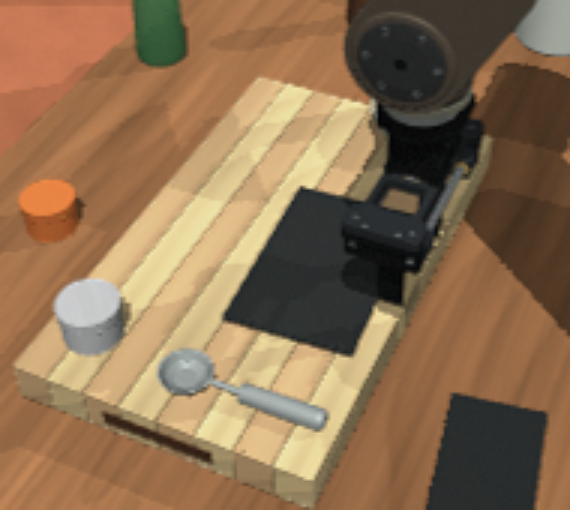

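```bash
python3 - <<'E'
from h import *
import cv2
cv2.imwrite(f"pics/side5.png",cv2.resize(optics.read_camera("side")[205:265,245:305,::-1],None,fx=10,fy=10,interpolation=cv2.INTER_CUBIC))
p=optics.camera_params("side")
T=np.linalg.inv(p["world_from_camera"])
for dx in(-10,10):
  for dy in (47.5,59.5):
    q=T@np.array([410.7+dx,80.1+dy,63.1,1]);u=p["cx"]+p["fx"]*q[0]/-q[2];v=p["cy"]-p["fy"]*q[1]/-q[2]
    print(dx,dy,(u-245+.5)*10,(v-205+.5)*10)
E
```

```text
-10 47.5 385.22336895341425 419.4376924638729
-10 59.5 370.1537509645573 449.32486548991733
10 47.5 318.0214348739264 398.1367278504541
10 59.5 302.47389876940474 427.66137364168543
```

View pics/side5.png

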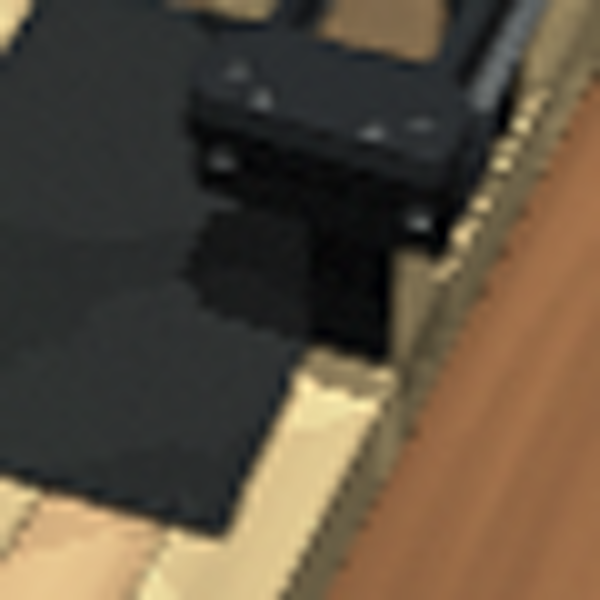

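```bash
python3 - <<'E'
from h import *
import cv2
p=optics.camera_params("side");T=np.linalg.inv(p["world_from_camera"])
def pr(x,y,z):
    q=T@np.array([x,y,z,1]);return p["cx"]+p["fx"]*q[0]/-q[2],p["cy"]-p["fy"]*q[1]/-q[2]
im=cv2.imread("pics/side1.png");c=cv2.resize(im[180:300,240:400],None,fx=4.5,fy=4.5,interpolation=cv2.INTER_CUBIC)
for sx in(-1,1):
  for dx in (20,32):
    for dy in(-10,10):
      u,v=pr(662.4+sx*dx,48.8+dy,161.6); u=((u+.5)*1.5-240)*4.5;v=((v+.5)*1.5-180)*4.5
      cv2.circle(c,(int(u),int(v)),4,(0,0,255),-1)
cv2.imwrite("pics/chk.png",c)
c=cv2.imread("pics/side5.png")
for dx in(-10,10):
  for dy in(47.5,59.5):
    for z in (63.1,82.1):
      u,v=pr(410.7+dx,80.1+dy,z); cv2.circle(c,(int((u-245+.5)*10),int((v-205+.5)*10)),4,(0,0,255) if z<70 else (0,255,0),-1)
cv2.imwrite("pics/chk2.png",c)
E
```

```text
(no output)
```

View pics/chk.png

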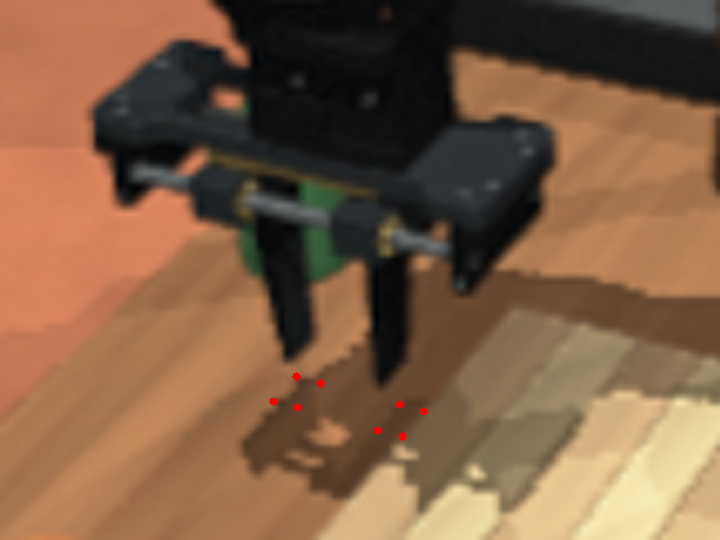

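View pics/chk2.png

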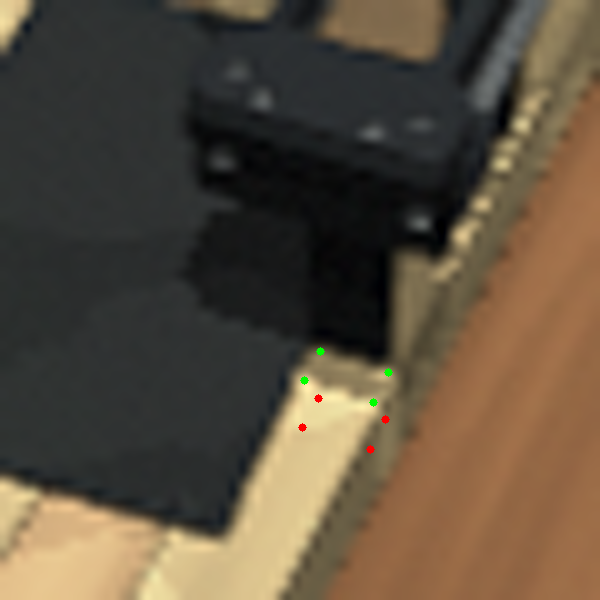

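The visible fingertip appears about 10–20 mm above the projected TCP, so the calibration doesn't settle the tip height. I'll descend in small steps and watch the force.

```bash
python3 -m handwheel '[{"travel":[0,0,-4],"roll":0},{"travel":[0,0,-7],"roll":0},{"travel":[0,0,-9],"roll":0},{"travel":[0,0,-10],"roll":0},{"travel":[0,0,-10],"roll":0}]' 
python3 - <<'E'
from h import *
import cv2
s=env.state()
print(s["eef_pos"],s["ft_force"])
cv2.imwrite(f"pics/side6.png",cv2.resize(optics.read_camera("side")[205:265,245:305,::-1],None,fx=10,fy=10,interpolation=cv2.INTER_CUBIC))
cv2.imwrite(f"pics/top6.png",cv2.resize(optics.read_camera("top")[140:260,155:325,::-1],None,fx=4,fy=4,interpolation=cv2.INTER_CUBIC))
E
```

```text
t: 9.3
eef_pos: [412.1, 80.9, 54.9]
tcp_rot: [0.595, 1.571, 0.587]
ft_force: [0.3, -0.2, -0.3]
opening: 1.002
[412.0697644   80.89171735  54.90635547] [ 0.28673058 -0.19793977 -0.25240418]
```

View pics/side6.png

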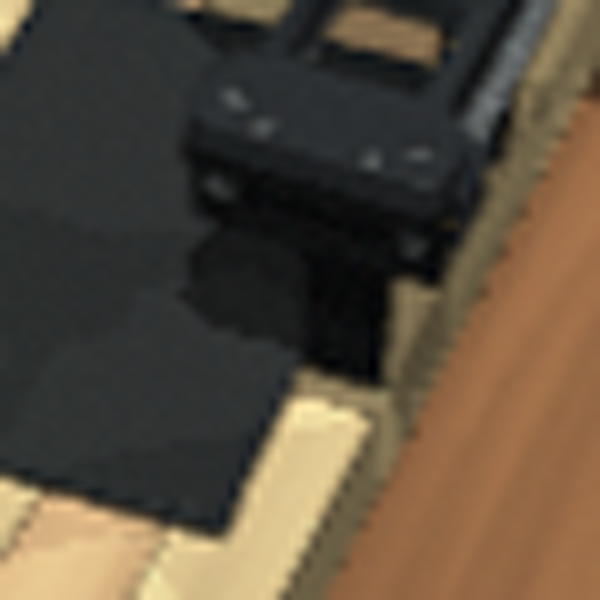

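View pics/top6.png

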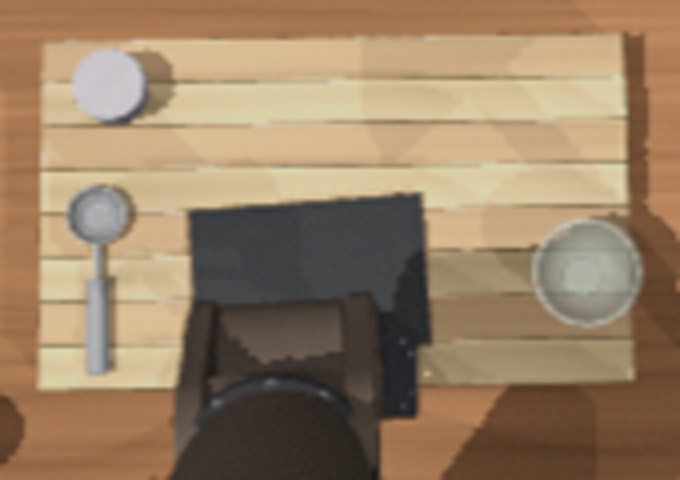

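```bash
python3 - <<'E'
from h import *
t=ray("top",*crop([(109,85)],4,155,140)[0],92);print("tin",t)
E
python3 -m handwheel '[{"travel":[0,0,-1],"roll":0},{"travel":[0,0,-2],"roll":0},{"travel":[0,0,-2],"roll":0},{"travel":[0,0,-2],"roll":0}]' 
python3 -m handwheel '[{"travel":[2,0,0],"roll":0},{"travel":[4,0,0],"roll":0},{"travel":[6,0,0],"roll":0},{"travel":[8,0,0],"roll":0},{"travel":[10,0,0],"roll":0},{"travel":[12,0,0],"roll":0},{"travel":[14,0,0],"roll":0},{"travel":[16,0,0],"roll":0}]' 
python3 - <<'E'
from h import *
import cv2
s=env.state()
print(s["eef_pos"],s["ft_force"])
cv2.imwrite(f"pics/side7.png",cv2.resize(optics.read_camera("side")[180:270,200:305,::-1],None,fx=6,fy=6,interpolation=cv2.INTER_CUBIC))
E
```

```text
tin [662.39698976 241.95159083]
t: 9.8
eef_pos: [412.0, 80.9, 52.8]
tcp_rot: [2.58, 1.571, 2.572]
ft_force: [0.6, -0.7, -0.3]
opening: 1.001
t: 10.6
eef_pos: [428.2, 80.9, 52.9]
tcp_rot: [1.698, 1.571, 1.69]
ft_force: [-0.3, -0.7, 0.2]
opening: 1.001
[428.18856883  80.86382392  52.8535589 ] [-0.32546371 -0.72170716  0.17184825]
```

View pics/side7.png

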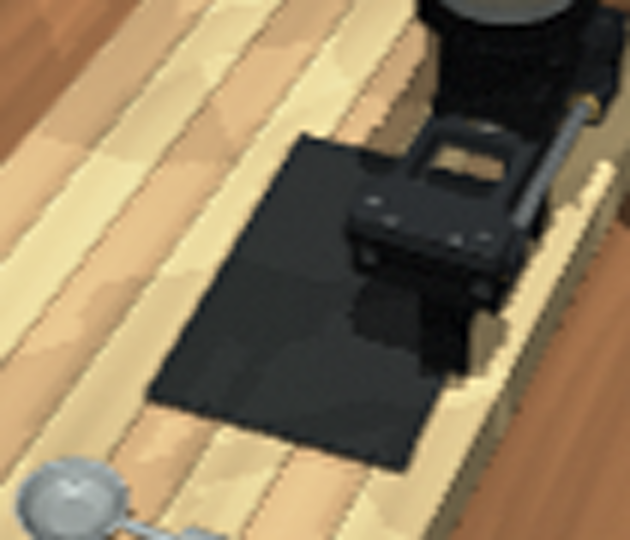

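```bash
python3 - <<'E'
from h import *
for z in(50,58,65,72,80): print(z,[ray("side",*c,z).round(1) for c in crop([(420,367),(468,380),(445,375)],6,200,180)])
E
```

```text
50 [array([447.2, 111. ]), array([423.1, 109.8]), array([434.4, 111.1])]
58 [array([444.6, 118. ]), array([420.8, 116.8]), array([431.9, 118.1])]
65 [array([442.4, 124.2]), array([418.7, 122.9]), array([429.7, 124.2])]
72 [array([440.1, 130.3]), array([416.7, 129. ]), array([427.6, 130.4])]
80 [array([437.5, 137.3]), array([414.3, 136.1]), array([425.1, 137.4])]
```

Fitting the visible tip puts it at z≈72–80, so the fingers are passing above the slate and it has not moved. I'll back off and feel downward for the block's top.

```bash
python3 -m handwheel '[{"travel":[-8,0,0],"roll":0},{"travel":[-16,0,0],"roll":0},{"travel":[-16,0,0],"roll":0}]' 
python3 -m handwheel '[{"travel":[0,0,-2],"roll":0},{"travel":[0,0,-4],"roll":0},{"travel":[0,0,-4],"roll":0}]' 

```

```text
t: 10.95
eef_pos: [410.4, 80.9, 52.9]
tcp_rot: [3.112, 1.57, 3.104]
ft_force: [-0.7, -0.4, 0.1]
opening: 1.0
t: 11.25
eef_pos: [412.1, 80.9, 48.6]
tcp_rot: [2.81, 1.57, 2.802]
ft_force: [0.4, -0.6, -0.1]
opening: 0.999
```

No contact even at a reported 48.6 mm, so the tips really are above the reported TCP. I'll continue down in small steps.

```bash
python3 -m handwheel '[{"travel":[0,0,-2],"roll":0},{"travel":[0,0,-4],"roll":0},{"travel":[0,0,-4],"roll":0}]' 
python3 -m handwheel '[{"travel":[0,0,-2],"roll":0},{"travel":[0,0,-4],"roll":0},{"travel":[0,0,-4],"roll":0}]' 
python3 - <<'E'
from h import *
import cv2
s=env.state()
print(s["eef_pos"],s["ft_force"])
cv2.imwrite(f"pics/side8.png",cv2.resize(optics.read_camera("side")[180:270,200:305,::-1],None,fx=6,fy=6,interpolation=cv2.INTER_CUBIC))
E
```

```text
t: 11.55
eef_pos: [411.9, 80.9, 44.6]
tcp_rot: [2.985, 1.57, 2.977]
ft_force: [-0.2, -0.2, 0.0]
opening: 0.998
t: 11.85
eef_pos: [411.9, 80.9, 40.6]
tcp_rot: [2.979, 1.57, 2.971]
ft_force: [0.4, 0.3, -0.2]
opening: 0.999
[411.89584965  80.86521854  40.61501913] [ 0.43226958  0.31104156 -0.19279697]
```

View pics/side8.png

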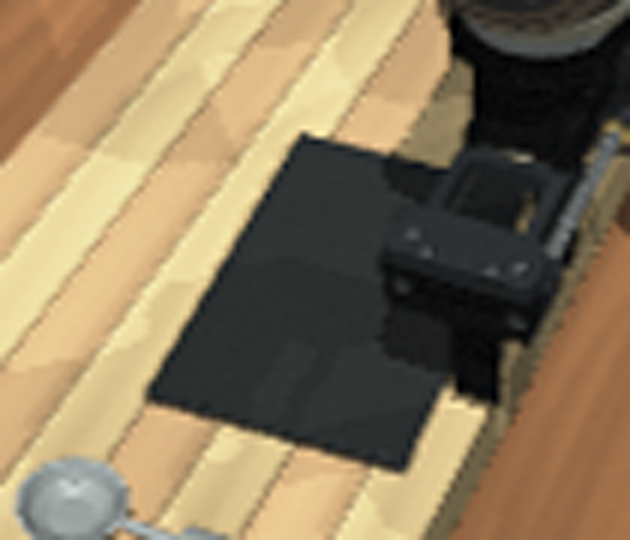

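```bash
python3 -m handwheel '[{"travel":[0,0,-1],"roll":0},{"travel":[0,0,-2],"roll":0},{"travel":[0,0,-2],"roll":0}]' 
python3 -m handwheel '[{"travel":[0,0,-1],"roll":0},{"travel":[0,0,-2],"roll":0},{"travel":[0,0,-2],"roll":0}]' 
python3 -m handwheel '[{"travel":[0,0,-1],"roll":0},{"travel":[0,0,-2],"roll":0},{"travel":[0,0,-2],"roll":0}]' 
python3 - <<'E'
from h import *
import cv2
s=env.state()
print(s["eef_pos"],s["ft_force"])
cv2.imwrite(f"pics/side9.png",cv2.resize(optics.read_camera("side")[205:265,245:305,::-1],None,fx=10,fy=10,interpolation=cv2.INTER_CUBIC))
E
```

```text
t: 12.2
eef_pos: [412.0, 80.9, 38.8]
tcp_rot: [2.065, 1.571, 2.057]
ft_force: [-0.0, 0.4, 0.0]
opening: 1.001
t: 12.5
eef_pos: [412.0, 80.9, 36.7]
tcp_rot: [2.725, 1.571, 2.717]
ft_force: [-0.4, -0.6, 0.7]
opening: 1.0
t: 12.8
eef_pos: [411.9, 80.9, 34.7]
tcp_rot: [2.857, 1.571, 2.849]
ft_force: [0.5, 0.4, 0.7]
opening: 1.002
[411.94961758  80.8619785   34.71361357] [0.52377836 0.41341495 0.70999294]
```

View pics/side9.png

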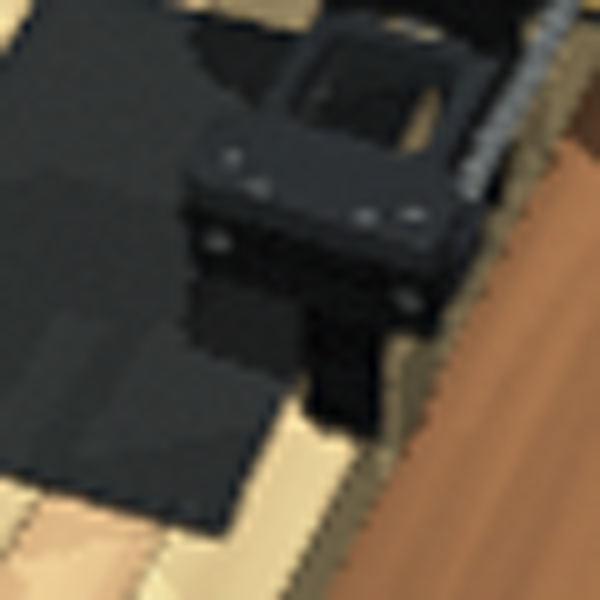

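```bash
for i in 1; do :; done
python3 -m handwheel '[{"travel":[0,0,-1],"roll":0},{"travel":[0,0,-2],"roll":0},{"travel":[0,0,-2],"roll":0}]' 
python3 -m handwheel '[{"travel":[0,0,-1],"roll":0},{"travel":[0,0,-2],"roll":0},{"travel":[0,0,-2],"roll":0}]' 

```

```text
t: 13.15
eef_pos: [412.0, 80.9, 32.7]
tcp_rot: [2.757, 1.571, 2.749]
ft_force: [0.3, 0.1, 0.2]
opening: 0.999
t: 13.45
eef_pos: [412.0, 80.9, 30.8]
tcp_rot: [2.678, 1.571, 2.67]
ft_force: [0.3, 0.4, 0.0]
opening: 0.999
```

```bash

python3 -m handwheel '[{"travel":[0,0,-1],"roll":0},{"travel":[0,0,-1],"roll":0}]' 
python3 -m handwheel '[{"travel":[3,0,0],"roll":0},{"travel":[6,0,0],"roll":0},{"travel":[9,0,0],"roll":0},{"travel":[12,0,0],"roll":0},{"travel":[15,0,0],"roll":0}]' 
python3 - <<'E'
from h import *
import cv2
s=env.state()
print(s["eef_pos"],s["ft_force"])
cv2.imwrite(f"pics/side10.png",cv2.resize(optics.read_camera("side")[205:265,245:305,::-1],None,fx=10,fy=10,interpolation=cv2.INTER_CUBIC))
E
```

```text
t: 13.65
eef_pos: [412.0, 80.9, 29.8]
tcp_rot: [2.269, 1.571, 2.261]
ft_force: [-0.6, -0.2, 0.7]
opening: 1.002
t: 14.15
eef_pos: [425.9, 81.0, 29.7]
tcp_rot: [3.137, 1.568, 3.13]
ft_force: [-5.3, 2.2, 4.1]
opening: 1.003
[425.8511464   80.98458611  29.72503644] [-5.26238639  2.21349357  4.08255184]
```

View pics/side10.png

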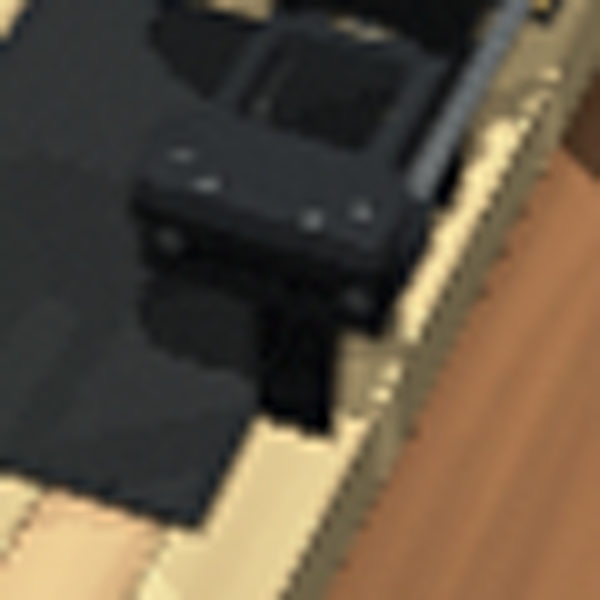

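The slate is now being pushed: its near-left corner moved from (225,535) to (200,525), at about 5 N. I'll continue straight along x.

```bash

python3 -m handwheel '[{"travel":[4,0,-1],"roll":0},{"travel":[8,0,-1],"roll":0},{"travel":[12,0,-1],"roll":0},{"travel":[16,0,-1],"roll":0},{"travel":[20,0,-1],"roll":0},{"travel":[24,0,-1],"roll":0},{"travel":[28,0,-1],"roll":0},{"travel":[32,0,-1],"roll":0}]' 
python3 -m handwheel '[{"travel":[4,0,0],"roll":0},{"travel":[8,0,0],"roll":0},{"travel":[12,0,0],"roll":0},{"travel":[16,0,0],"roll":0},{"travel":[20,0,0],"roll":0},{"travel":[24,0,0],"roll":0},{"travel":[28,0,0],"roll":0},{"travel":[32,0,0],"roll":0}]' 
python3 - <<'E'
from h import *
import cv2
s=env.state()
print(s["eef_pos"],s["ft_force"])
cv2.imwrite(f"pics/side11.png",cv2.resize(optics.read_camera("side")[155:305,150:330,::-1],None,fx=4,fy=4,interpolation=cv2.INTER_CUBIC))
cv2.imwrite(f"pics/top11.png",cv2.resize(optics.read_camera("top")[120:245,155:325,::-1],None,fx=4.5,fy=4.5,interpolation=cv2.INTER_CUBIC))
E
```

```text
t: 15.0
eef_pos: [459.4, 80.8, 28.8]
tcp_rot: [1.467, 1.571, 1.459]
ft_force: [-2.5, 0.5, -2.0]
opening: 1.001
t: 15.8
eef_pos: [491.3, 80.9, 28.9]
tcp_rot: [2.11, 1.571, 2.102]
ft_force: [-2.9, 0.2, -2.7]
opening: 0.999
[491.33685002  80.87470552  28.85591353] [-2.89481218  0.20424281 -2.6974102 ]
```

View pics/side11.png

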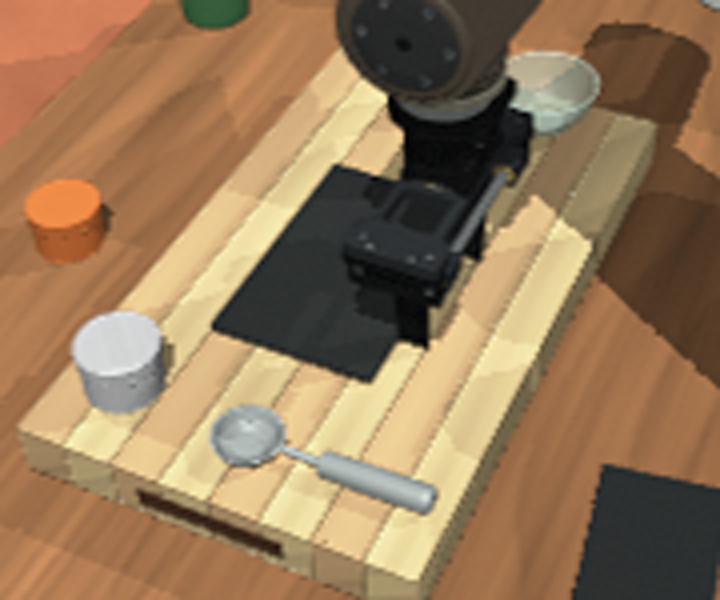

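View pics/top11.png

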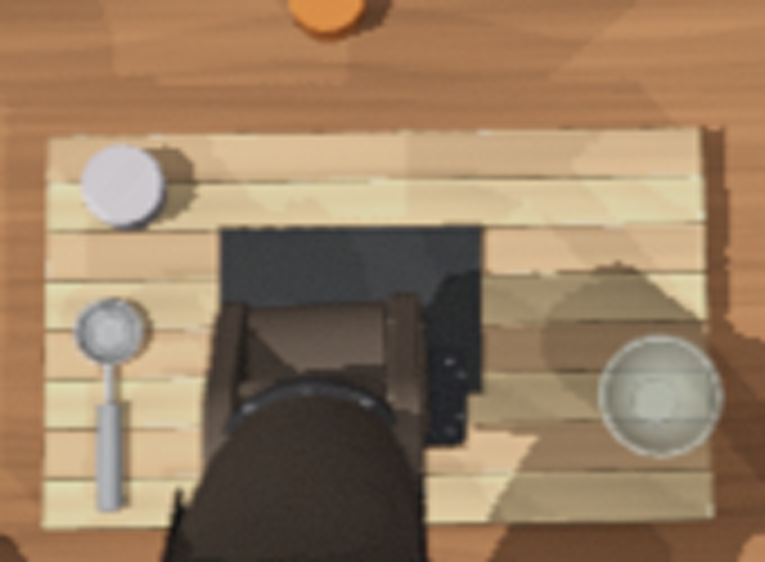

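The slate is now square to the block: its far edge runs from (220,228) to (481,226), against (48,137) to (700,127) for the block's edge. It clears the tin by about 40 mm. Measuring now.

```bash
python3 - <<'E'
from h import *
np.set_printoptions(precision=4,suppress=True)
C=lambda p:crop(p,4.5,155,120)
b,e=rect("top",C([(48,137),(700,127),(714,518),(43,528)]),50,150,250);print(b,e)
for p in [(220,228),(481,226)]: print(inblock(b,ray("top",*C([p])[0],58)))
fl=[inblock(b,ray("top",*C([p])[0],50)) for p in [(48,137),(700,127)]];print(fl)
S=lambda p:crop(p,4,150,155)
b2,e=rect("side",S([(22,432),(348,43),(656,122),(422,582)]),50,150,250)
for p in [(213,328),(338,165),(370,381)]: print(inblock(b2,ray("side",*S([p])[0],58)))
E
```

```text
[559.0163  57.3383  -0.0092] 1.0995026772536676
[ 74.8863 117.4407]
[ 73.3538 -80.2465]
[array([149.1339, 250.0488]), array([ 149.2907, -249.6661])]
[ 73.6844 120.3084]
[ 72.6747 -80.0454]
[-51.4616 120.6814]
```

Far edge at about 74 mm, target 190: about 116 mm to go. I'll push 108, then measure again.

```bash

python3 -m handwheel '[{"travel":[5,0,0],"roll":0},{"travel":[10,0,0],"roll":0},{"travel":[15,0,0],"roll":0},{"travel":[20,0,0],"roll":0},{"travel":[25,0,0],"roll":0},{"travel":[30,0,0],"roll":0},{"travel":[35,0,0],"roll":0},{"travel":[40,0,0],"roll":0}]' 
python3 -m handwheel '[{"travel":[5,0,0],"roll":0},{"travel":[10,0,0],"roll":0},{"travel":[15,0,0],"roll":0},{"travel":[20,0,0],"roll":0},{"travel":[25,0,0],"roll":0},{"travel":[30,0,0],"roll":0},{"travel":[35,0,0],"roll":0},{"travel":[40,0,0],"roll":0}]' 
python3 -m handwheel '[{"travel":[5,0,0],"roll":0},{"travel":[10,0,0],"roll":0},{"travel":[15,0,0],"roll":0},{"travel":[19,0,0],"roll":0},{"travel":[22,0,0],"roll":0},{"travel":[25,0,0],"roll":0},{"travel":[27,0,0],"roll":0},{"travel":[28,0,0],"roll":0}]' 
python3 - <<'E'
from h import *
import cv2
s=env.state()
print(s["eef_pos"],s["ft_force"])
cv2.imwrite(f"pics/side12.png",cv2.resize(optics.read_camera("side")[155:305,150:330,::-1],None,fx=4,fy=4,interpolation=cv2.INTER_CUBIC))
cv2.imwrite(f"pics/top12.png",cv2.resize(optics.read_camera("top")[120:245,155:325,::-1],None,fx=4.5,fy=4.5,interpolation=cv2.INTER_CUBIC))
E
```

```text
t: 16.7
eef_pos: [530.5, 80.9, 29.0]
tcp_rot: [3.107, 1.569, 3.099]
ft_force: [-5.4, -0.1, 3.3]
opening: 0.998
t: 17.5
eef_pos: [570.5, 80.9, 29.0]
tcp_rot: [3.078, 1.569, 3.07]
ft_force: [-6.4, 0.2, 3.7]
opening: 0.998
t: 18.3
eef_pos: [598.5, 80.9, 29.0]
tcp_rot: [3.094, 1.569, 3.086]
ft_force: [-6.7, 1.1, 3.9]
opening: 0.999
[598.49218384  80.90569968  28.97347562] [-6.73197654  1.14531724  3.92554564]
```

View pics/side12.png

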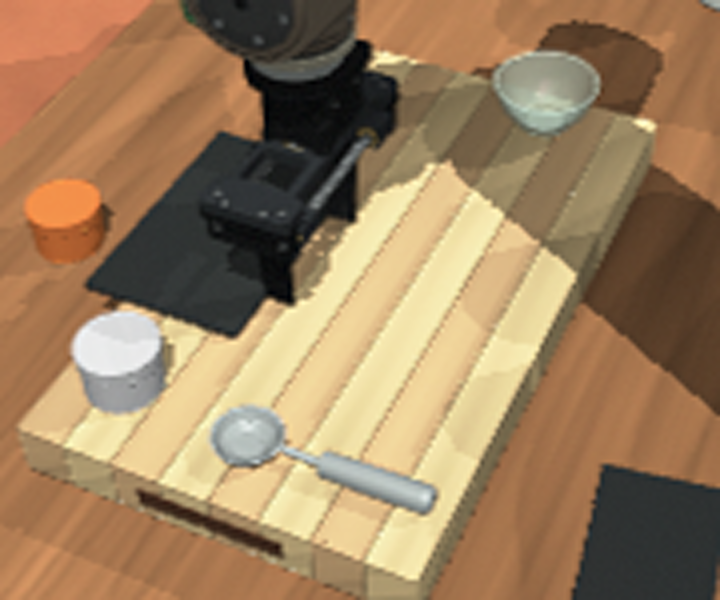

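View pics/top12.png

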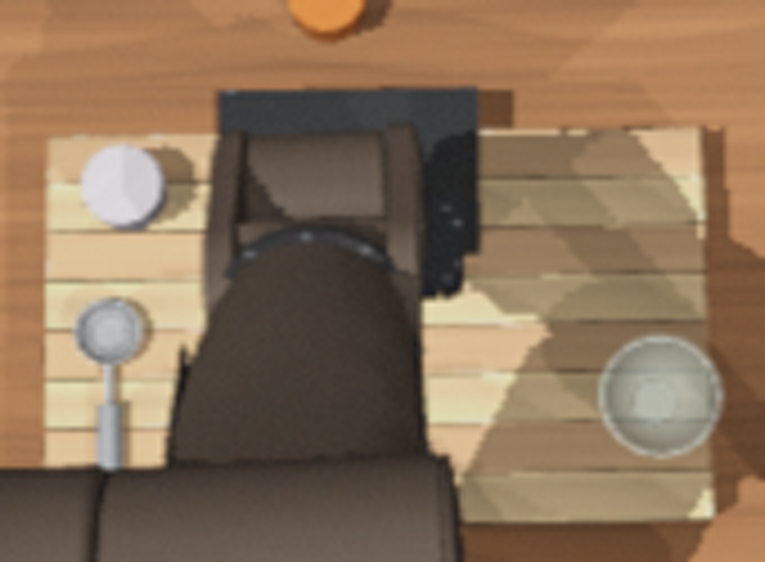

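The slate's far edge is now about (218,92)–(478,89), past the block's edge. I'll find both edges at sub-pixel level in the top view.

```bash
cat > m.py <<'E'
from h import *
import cv2
# subpixel horizontal edges: strongest gradient per column near expected row
def edge(im,cols,r0,r1,sign):
    out=[]
    for c in cols:
        col=im[r0:r1,c]; g=np.diff(col)*sign; k=int(np.argmax(g))
        if 0<k<len(g)-1:
            a,b,d=g[k-1:k+2]; off=0.5*(a-d)/(a-2*b+d) if (a-2*b+d) else 0
            out.append((c,r0+k+off+.5))
    o=np.array(out)
    for _ in range(3):
        p=np.polyfit(o[:,0],o[:,1],1); r=np.abs(np.polyval(p,o[:,0])-o[:,1]); o=o[r<max(.6,2*np.median(r))]
    return p,len(o),np.std(np.polyval(p,o[:,0])-o[:,1])
def measure(slate_rows,cl=(206,258)):
    im=cv2.GaussianBlur(optics.read_camera("top").astype(float)[:,:,1],(3,3),0.5)
    pb,n,s=edge(im,list(range(168,198))+list(range(268,308)),144,156,1);print("block edge",pb,n,s)
    ps,n2,s2=edge(im,range(*cl),*slate_rows,-1);print("slate edge",ps,n2,s2)
    A=[ray("top",c,np.polyval(pb,c),50) for c in(168,308)]
    Bs=[ray("top",c,np.polyval(ps,c),58) for c in(204,261)]
    d=(A[1]-A[0])/np.linalg.norm(A[1]-A[0]); nrm=np.array([-d[1],d[0]])
    if nrm[0]<0:nrm=-nrm
    ds=Bs[1]-Bs[0]
    print("edge yaw block",np.arctan2(-A[0][0]+A[1][0],A[0][1]-A[1][1]),"slate-block angle",np.arctan2(d[0]*ds[1]-d[1]*ds[0],d@ds))
    print("overhang L,R",[(q-A[0])@nrm for q in Bs])
E
python3 - <<'E'
from m import *
measure((132,148))
S=lambda p:crop(p,4,150,155)
b2,e=rect("side",S([(22,432),(348,43),(656,122),(422,582)]),50,150,250)
for p in [(88,287),(222,132),(238,335)]: print(inblock(b2,ray("side",*S([p])[0],58)))
E
```

```text
block edge [-1.25540282e-02  1.51995649e+02] 53 0.2360667176099547
slate edge [-1.76795389e-02  1.43244962e+02] 51 0.17028912112761843
edge yaw block -0.011689844703705553 slate-block angle 0.005374390912225078
overhang L,R [np.float64(32.57554310870161), np.float64(33.629481040893054)]
[179.74233664 121.05332652]
[181.19922623 -79.80810438]
[ 53.80788949 119.13652906]
```

```bash

python3 -m handwheel '[{"travel":[1,0,0],"roll":-0.1},{"travel":[2,0,0],"roll":-0.2},{"travel":[3,0,0],"roll":-0.3},{"travel":[4,0,0],"roll":-0.3},{"travel":[5,0,0],"roll":-0.3},{"travel":[6,0,0],"roll":-0.3},{"travel":[6,0,0],"roll":-0.3}]' 
python3 - <<'E'
from m import *
measure((130,146))
cv2.imwrite(f"pics/side13.png",cv2.resize(optics.read_camera("side")[175:270,150:230,::-1],None,fx=6.3,fy=6.3,interpolation=cv2.INTER_CUBIC))
E
```

```text
t: 19.15
eef_pos: [604.6, 80.9, 29.0]
tcp_rot: [3.063, 1.57, 3.05]
ft_force: [-5.3, 0.4, 3.1]
opening: 1.0
block edge [-1.05345043e-02  1.51653705e+02] 63 0.21796976641959648
slate edge [-1.22529494e-02  1.40341435e+02] 49 0.1853455940583212
edge yaw block -0.013754680142205763 slate-block angle 0.00189867797544162
overhang L,R [np.float64(39.15797508693445), np.float64(39.530480859387836)]
```

View pics/side13.png

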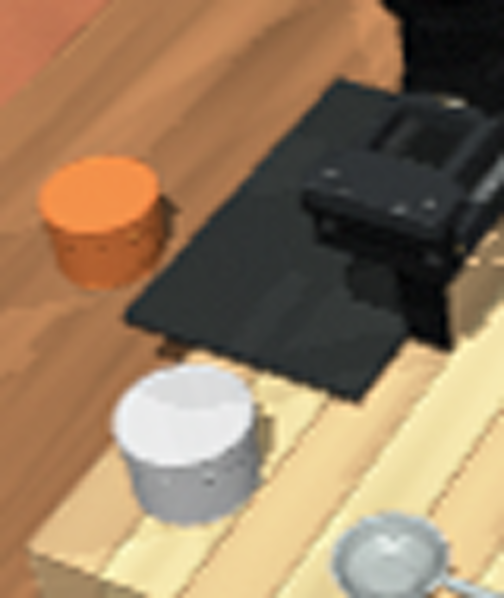

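Top view reads about 39.3 mm; the side-view estimate is lower. I'll retreat for an unobstructed check, since I can still push again afterwards.

```bash

python3 -m handwheel '[{"travel":[-10,0,0],"roll":0},{"travel":[-30,0,0],"roll":0},{"travel":[-30,0,50],"roll":0},{"travel":[-30,0,100],"roll":0},{"travel":[-30,0,150],"roll":0},{"travel":[-50,-40,170],"roll":0},{"travel":[-60,-85,170],"roll":0},{"travel":[-60,-130,170],"roll":0}]' 
python3 -m handwheel '[{"travel":[0,-45,0],"roll":0},{"travel":[0,-90,0],"roll":0},{"travel":[0,-135,0],"roll":0},{"travel":[0,-180,0],"roll":0},{"travel":[0,-225,0],"roll":0},{"travel":[0,-270,0],"roll":0},{"travel":[0,-270,0],"roll":0}]' 
python3 - <<'E'
from m import *
measure((130,146))
cv2.imwrite(f"pics/side14.png",cv2.resize(optics.read_camera("side")[155:305,150:330,::-1],None,fx=4,fy=4,interpolation=cv2.INTER_CUBIC))
cv2.imwrite(f"pics/top14.png",cv2.resize(optics.read_camera("top")[120:245,155:325,::-1],None,fx=4.5,fy=4.5,interpolation=cv2.INTER_CUBIC))
E
```

```text
t: 20.05
eef_pos: [544.0, -50.1, 200.2]
tcp_rot: [-0.18, 1.568, -0.192]
ft_force: [0.7, -0.0, 0.2]
opening: 1.008
t: 20.75
eef_pos: [544.5, -323.9, 198.4]
tcp_rot: [-0.945, 1.569, -0.963]
ft_force: [0.1, 0.9, -1.1]
opening: 1.001
block edge [-1.19822060e-02  1.51868087e+02] 70 0.19902332761588273
slate edge [-1.21184641e-02  1.40310868e+02] 49 0.18882301664903225
edge yaw block -0.012274136868117267 slate-block angle 0.00028024430488709785
overhang L,R [np.float64(38.882748438217874), np.float64(38.93773015713978)]
```

View pics/side14.png

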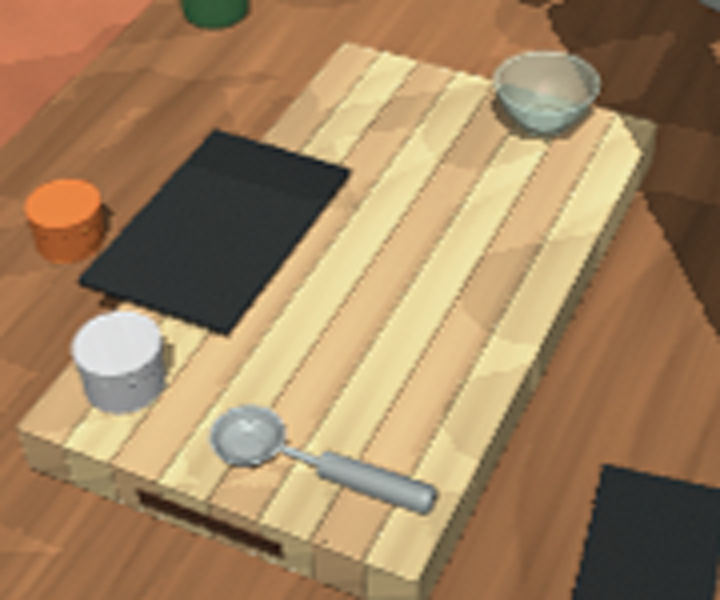

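View pics/top14.png

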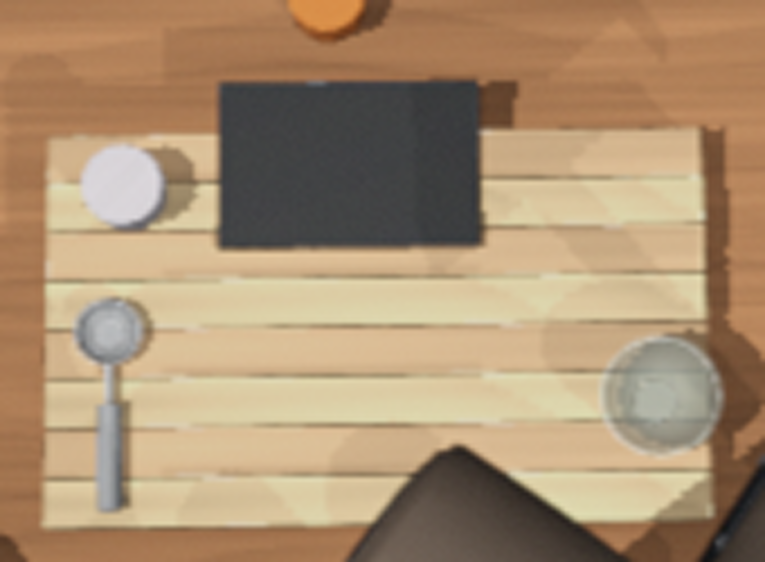

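```bash
python3 - <<'E'
from h import *
np.set_printoptions(precision=4,suppress=True)
C=lambda p:crop(p,4.5,155,120);S=lambda p:crop(p,4,150,155)
b,e=rect("top",C([(48,137),(700,127),(714,518),(43,528)]),50,150,250);print(b,e)
s,e=rect("top",C([(219,83),(479,81),(483,245),(220,248)]),58,65,100);print(s,e,inblock(b,s)[0]+65-150,s[2]-b[2])
b2,e=rect("side",S([(22,432),(348,43),(656,122),(422,582)]),50,150,250);print(b2,e)
P=S([(81,283),(216,130),(351,173),(229,333)])
s,e=rect("side",P,58,65,100);print(s,e,inblock(b2,s)[0]+65-150,s[2]-b2[2])
A=[ray("side",*p,50) for p in S([(22,432),(348,43)])]
d=(A[1]-A[0])/np.linalg.norm(A[1]-A[0]); n=np.array([-d[1],d[0]]); n*=np.sign(n[0])
print([(ray("side",*p,58)-A[0])@n for p in P])
print(ray("top",*C([(124,187)])[0],92)-0, inblock(b,ray("top",*C([(124,187)])[0],92)))
E
```

```text
[559.0163  57.3383  -0.0092] 1.0995026772536676
[682.1097  74.5898  -0.0113] 1.7139186541583058 37.930240585079446 -0.0021015329111993327
[552.7818  59.4108  -0.0028] 3.3490409822861693
[676.1557  80.1349  -0.0124] 3.1203274615934617 38.31603724900231 -0.009650472535597808
[np.float64(39.525212821254605), np.float64(40.195972181693925), np.float64(-88.49293524628507), np.float64(-86.69028644176132)]
[661.3815 240.9813] [100.6788 184.5729]
```

Four estimates of the overhang give 38.9, 37.9, 38.3 and 39.9 mm. The slate is square within about 0.002 rad in the top view, and a corner fit in the side view gives 0.010. The remaining error is about the size of the measurement noise, the tin stands upright and clear, and the arm touches nothing. I'm handing in.

```bash
python3 - <<'E'
from h import *
print(job.job_done(), env.state()["t"])
E
```

```text
the job is handed in; nothing more can be done
the job is handed in; nothing more can be done
```

The job is handed in. The slate overhangs the block's far long edge by about 39 mm, against the 40 mm asked, and the tin is out of its way.

- **Tin:** I pushed it about 130 mm to the left first. It stands upright on the block, about 40 mm from the slate's side at the last measured stage, and the slate never touched it.
- **Slate:** I pushed it square and then across the block with both open fingers behind its near edge. The last views, taken with the arm clear, gave overhang estimates of 37.9 to 39.9 mm.
- **Squareness:** The top view shows the slate square to the edge within about 0.002 rad. The rougher side-view corner fit gave 0.010 rad. I did not nudge it further, because the remaining error was about the size of the measurement noise.
- **Rest of the scene:** The bowl, spoon, orange look-alike and smaller slate look unmoved in the last pictures. The arm was clear of everything, and the last clock reading before handing in was about 21 s.

**Tip height disagreement:** The real fingertips sat about 20 mm above the reported TCP. My first push at the slate therefore passed over it without moving it. I then felt my way down until the fingers engaged it. The pushing forces I read were about 3–7 N.

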